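# Transfer the cork sample paddles to the conditioning rack in mirrored order

### The arm

A 7-joint arm with a two-finger parallel gripper is mounted at the origin on the work surface. World frame = base frame: x ahead of the robot, y to its left, z up, the work surface at z = 0. Lengths are in m, angles in rad, forces in N, time in s.
With the tool pointing down it reaches from about 0.35 to 0.9 m from the base axis. Payload 19.9 kg.
Tool frame: the origin (TCP) lies on the mounting face of the last link; the fingertips stand ctrl.tcp_to_tips ahead of it and the grasp point (between the pads) lies 155 mm ahead of it (ctrl.tcp_to_tips is the distance from the TCP to the fingertips, in m); y points along the fingers, x is the direction in which the jaws open and shut, and the axes are right-handed (so a half turn about y gives the same grasp; the last joint's range is limited). The gripper opens to 85 mm and grips with 20 to 120 N. Pads are 22 mm wide; open, the fingers measure 114 mm over their backs; the gripper's body (76 mm by 85 mm) begins 54 mm behind the grasp point. The pads swing forward as they close: fully open they stand 13 mm farther back than shut.
Start: joints at [1.202, 0.417, -0.01, 1.614, 0.005, 1.111, -0.053], TCP at [0.201, -0.592, 0.405] pointing down, gripper open.
Joint ranges: [-2.81, 2.81], [-0.39, 2.02], [-1.27, 1.25], [0.06, 2.57], [-1.19, 4.33], [0.19, 2], [-2.82, 2.82]. Speed limits (rad/s): [1.89, 1.89, 2.39, 2.39, 3.01, 3.01, 3.01].

### API

Orientations are given as a unit quaternion [x, y, z, w].
In Python, from rig import ctrl gives the robot as it stands. The module is installed in compiled form; this text tells all that it offers.
- The arm moves only by the tool send_rows, never from a script. Its argument "motion" is a list of rows, each an object with "dp": the shift along the tool's x, y, z in mm, a list of three; "delta_rot": the turn, a rotation vector about the tool's x, y, z in rad, a list of three. In form: [{"dp": [tx, ty, tz], "delta_rot": [wx, wy, wz]}, ...]. A call has 1 to 20 rows; each row is the pose to reach, as a shift and turn from the pose commanded when the call began, along the tool's axes at that moment; what a row does not reach only later rows make up. A row lasts 1/12 s, in which the tool goes at most 41.7 mm and 7.16 degrees, less where a joint would pass 70% of its speed; a pose out of reach is approached as far as the arm can. A call with a gripper value outside its range is refused whole. "fingers" is the finger opening in mm, from 0 to 85.4, set as the call begins (left out, the last holds). The fingers move at their own pace and stop on an object; "squeeze" is the grip in N (left out, the last holds). Time passes only in rows, so rows that repeat a pose let the fingers close. It gives the time, the measured TCP pose, the force and the opening at its end, in the units of the state.
- ctrl.sense(): the state, without advancing time (a new reading comes with each control period).
- ctrl.grab_frame(name): name is "scene" or "top" or "wrist"; returns the picture (384x512x3 uint8, red, green, blue); there is no depth.
- ctrl.camera_params(name): a dict with "fx", "fy", "cx", "cy" (pixels), "k1" (the pictures are not rectified: a ray, as slopes to the right and down, at radius r is drawn at 1 + k1 r^2 times it, then the intrinsics apply), "R" (3x3) and "t" (3): a world point X has camera coordinates R X + t. Camera axes: x right, y down, z forward; pixel columns grow to the right and rows downward; lengths in m; the calibration is good to about 2 mm. A picture is of the moment at which its call begins: read the wrist's pose just before it. camera_params takes no time and is no camera call; for the wrist camera it gives the pose at the moment of the call.
- ctrl.job_done(): hands the job in, once; it reports no verdict.
Trained networks look in the newest picture that a camera, given by its name, has taken for a name from the list of things; names that differ only in an ending like _2 or _b are one class to them, and where a whole thing is asked for, a point or a joint stands for the part that bears it (a point fixed in the world has none). Each returns a list of dicts, best first, with "p" (0 to 1); they miss things now and then, are a little off and sometimes report something else, mostly with a low value. They report only what shows in the picture. A call takes as long as a camera call. They do not tell look-alikes from the thing itself.
- ctrl.look_for(thing, camera): "xyz" ([x, y, z] in m, in world coordinates, good to about 4 mm: the middle of the surface that is visible of it).
- ctrl.outline_of(thing, camera): "pixels" (384x512 bool, what is visible of it).
The state is a dict: "time_s": time; "joint_pos": joint angles; "qd": joint speeds; "tau": joint torques, N m; "position": TCP position; "orientation": TCP orientation; "force": force on the tool from outside, world axes, zero at the start; "ft_torque": the same for the moment, N m; "opening": opening from 0.0 (shut) to 1.0 (fully open).
Only numpy, scipy, OpenCV 4.12 (cv2) and the standard library are available. Lean on these libraries where they do the work, as an engineer would, in place of code of your own. Each camera call takes 0.05 s, during which the arm holds its last target. There are 200 camera calls.

### The job

The four sample paddles with cork discs stand in a row in the lane blocks on the turquoise tray. The wooden conditioning rack is read from its other side, so move all four into its slots in reverse order: seen from the robot, the paddle that stood leftmost goes into the rightmost slot, the second from the left into the second from the right, and so on. Keep the paddles upright, seat each one fully down on the floor of its slot and centred along the slot's length, and let go of them all.

Things in the scene. Friction and masses are not known exactly. Their poses are not given: they have to be found in the camera images.
- paddle_red: loose sample paddle, 80 g, upright in the red lane block at the start: white plate 70 (x) by 8 (y) by 88 mm (z) with cork discs on both faces (1.5 mm proud), topped by a red grip bar 74 by 18 by 24 mm, 86 to 110 mm above the foot; grip it across its 18 mm (y), 98 mm above the foot. Origin: centre of the foot, x along the plate, y through its thickness; a half turn about z makes no difference.
- lane_red: fixed grey single-slot block, 104 (x) by 54 mm (y), red tags at its two x ends; it marks where in the row the red paddle started, which stands in it with its foot 12 mm above the block's origin. Origin: centre of its underside, on the tray's top. Slot along x, 11 mm wide, 30 mm deep plus a flared mouth; metal cheeks up to 56 mm above the origin.
- paddle_yellow: loose sample paddle, 80 g, upright in the yellow lane block at the start: white plate 70 (x) by 8 (y) by 88 mm (z) with cork discs on both faces (1.5 mm proud), topped by a yellow grip bar 74 by 18 by 24 mm, 86 to 110 mm above the foot; grip it across its 18 mm (y), 98 mm above the foot. Origin: centre of the foot, x along the plate, y through its thickness; a half turn about z makes no difference.
- lane_yellow: fixed grey single-slot block, 104 (x) by 54 mm (y), yellow tags at its two x ends; it marks where in the row the yellow paddle started, which stands in it with its foot 12 mm above the block's origin. Origin: centre of its underside, on the tray's top. Slot along x, 11 mm wide, 30 mm deep plus a flared mouth; metal cheeks up to 56 mm above the origin.
- paddle_blue: loose sample paddle, 80 g, upright in the blue lane block at the start: white plate 70 (x) by 8 (y) by 88 mm (z) with cork discs on both faces (1.5 mm proud), topped by a blue grip bar 74 by 18 by 24 mm, 86 to 110 mm above the foot; grip it across its 18 mm (y), 98 mm above the foot. Origin: centre of the foot, x along the plate, y through its thickness; a half turn about z makes no difference.
- lane_blue: fixed grey single-slot block, 104 (x) by 54 mm (y), blue tags at its two x ends; it marks where in the row the blue paddle started, which stands in it with its foot 12 mm above the block's origin. Origin: centre of its underside, on the tray's top. Slot along x, 11 mm wide, 30 mm deep plus a flared mouth; metal cheeks up to 56 mm above the origin.
- paddle_green: loose sample paddle, 80 g, upright in the green lane block at the start: white plate 70 (x) by 8 (y) by 88 mm (z) with cork discs on both faces (1.5 mm proud), topped by a green grip bar 74 by 18 by 24 mm, 86 to 110 mm above the foot; grip it across its 18 mm (y), 98 mm above the foot. Origin: centre of the foot, x along the plate, y through its thickness; a half turn about z makes no difference.
- lane_green: fixed grey single-slot block, 104 (x) by 54 mm (y), green tags at its two x ends; it marks where in the row the green paddle started, which stands in it with its foot 12 mm above the block's origin. Origin: centre of its underside, on the tray's top. Slot along x, 11 mm wide, 30 mm deep plus a flared mouth; metal cheeks up to 56 mm above the origin.
- tray: fixed turquoise tray, 6 mm thick, under the row of four lane blocks; the nearer or the farther of the two rows. Origin: at table height below the middle of the row; y runs along the row to the robot's left (turned up to 10 degrees). Block centres at x = 0, y = -97.5, -32.5, 32.5, 97.5 mm. Loose cork discs lie on its end beyond y = 140 mm and do not matter.
- rack: fixed wooden rack, 90 (x) by 280 mm (y), four equal slots. Origin: centre of its underside, at table height; y along the row to the robot's left (turned up to 10 degrees). Slots along x (80 mm, open ends), centres at x = 0, y = -97.5, -32.5, 32.5, 97.5 mm; floor at z = 12 mm, 11 mm wide up to z = 42, flaring to 30 mm at the top, z = 56. Ignore the cork disc between the middle slots.
Not all that is in view belongs to the job. What is shaped like the paddle_yellow but pink is not meant. Leave any black look-alike of the paddle_red alone.

How it is judged:
At the end, for the whole second after the job is handed in: Each paddle is at rest in the rack slot mirroring its start (its colour's lane block k-th from the left: slot k-th from the right): foot within 10 mm of the slot centre across, 15 mm along, 6 to 18 mm above the rack underside, leaning under 0.22 rad (((y of lane_red in the frame of tray between -0.1175 and -0.0775 m and y of paddle_red in the frame of rack between 0.0875 and 0.1075 m) or (y of lane_red in the frame of tray between -0.0525 and -0.0125 m and y of paddle_red in the frame of rack between 0.0225 and 0.0425 m) or (y of lane_red in the frame of tray between 0.0125 and 0.0525 m and y of paddle_red in the frame of rack between -0.0425 and -0.0225 m) or (y of lane_red in the frame of tray between 0.0775 and 0.1175 m and y of paddle_red in the frame of rack between -0.1075 and -0.0875 m)) and x of paddle_red in the frame of rack between -0.015 and 0.015 m and z of paddle_red in the frame of rack between 0.006 and 0.018 m and angle between each of paddle_red, paddle_yellow, paddle_blue, paddle_green's own z axis and vertical below 0.22 rad and linear speed of each of paddle_red, paddle_yellow, paddle_blue, paddle_green below 0.03 m/s and angular speed of each of paddle_red, paddle_yellow, paddle_blue, paddle_green below 0.3 rad/s and ((y of lane_yellow in the frame of tray between -0.1175 and -0.0775 m and y of paddle_yellow in the frame of rack between 0.0875 and 0.1075 m) or (y of lane_yellow in the frame of tray between -0.0525 and -0.0125 m and y of paddle_yellow in the frame of rack between 0.0225 and 0.0425 m) or (y of lane_yellow in the frame of tray between 0.0125 and 0.0525 m and y of paddle_yellow in the frame of rack between -0.0425 and -0.0225 m) or (y of lane_yellow in the frame of tray between 0.0775 and 0.1175 m and y of paddle_yellow in the frame of rack between -0.1075 and -0.0875 m)) and x of paddle_yellow in the frame of rack between -0.015 and 0.015 m and z of paddle_yellow in the frame of rack between 0.006 and 0.018 m and ((y of lane_blue in the frame of tray between -0.1175 and -0.0775 m and y of paddle_blue in the frame of rack between 0.0875 and 0.1075 m) or (y of lane_blue in the frame of tray between -0.0525 and -0.0125 m and y of paddle_blue in the frame of rack between 0.0225 and 0.0425 m) or (y of lane_blue in the frame of tray between 0.0125 and 0.0525 m and y of paddle_blue in the frame of rack between -0.0425 and -0.0225 m) or (y of lane_blue in the frame of tray between 0.0775 and 0.1175 m and y of paddle_blue in the frame of rack between -0.1075 and -0.0875 m)) and x of paddle_blue in the frame of rack between -0.015 and 0.015 m and z of paddle_blue in the frame of rack between 0.006 and 0.018 m and ((y of lane_green in the frame of tray between -0.1175 and -0.0775 m and y of paddle_green in the frame of rack between 0.0875 and 0.1075 m) or (y of lane_green in the frame of tray between -0.0525 and -0.0125 m and y of paddle_green in the frame of rack between 0.0225 and 0.0425 m) or (y of lane_green in the frame of tray between 0.0125 and 0.0525 m and y of paddle_green in the frame of rack between -0.0425 and -0.0225 m) or (y of lane_green in the frame of tray between 0.0775 and 0.1175 m and y of paddle_green in the frame of rack between -0.1075 and -0.0875 m)) and x of paddle_green in the frame of rack between -0.015 and 0.015 m and z of paddle_green in the frame of rack between 0.006 and 0.018 m); the robot touches nothing.
It fails at once if the red paddle is tipped over (more than 45 degrees) (angle between paddle_red's own z axis and vertical above 0.785 rad).
It fails at once if the yellow paddle is tipped over (more than 45 degrees) (angle between paddle_yellow's own z axis and vertical above 0.785 rad).
It fails at once if the blue paddle is tipped over (more than 45 degrees) (angle between paddle_blue's own z axis and vertical above 0.785 rad).
It fails at once if the green paddle is tipped over (more than 45 degrees) (angle between paddle_green's own z axis and vertical above 0.785 rad).
It also fails if it takes over 106 s, if anything falls off the work surface, if the arm or the gripper's body presses on something with over 40 N, if the wrist force passes 120 N, or if a joint passes its speed limit or range.

## Working session

There is one attempt and no reset: what is moved stays moved. The work goes in short steps, Python scripts to look and compute and a tool call to move; the robot and the scene stay as the last step left them, time stands still between calls to the robot, and variables do not carry over. Pictures are saved under pics/ and viewed, about 12 in all and at most 16, crops included, and the job is handed in when it is done.

Besides the shell and the picture viewer there is one more tool, called as name(argument=value, ...) on one line, values as JSON. send_rows: Moves the arm, as the interface text tells. Its arguments: {"type":"object","properties":{"motion":{"type":"array"},"fingers":{"type":"number"},"squeeze":{"type":"number"}},"required":["motion"]}

```bash
mkdir -p pics; python3 - <<'E'
from rig import ctrl
import cv2
s=ctrl.sense()
print({k:(s[k]) for k in s}, ctrl.tcp_to_tips)
for n in("scene","top"):
    im=ctrl.grab_frame(n); cv2.imwrite(f"pics/{n}0.png",cv2.cvtColor(im,cv2.COLOR_RGB2BGR))
    p=ctrl.camera_params(n);print(n,p)
    for t in["paddle_red","paddle_yellow","paddle_blue","paddle_green","lane_red","lane_yellow","lane_blue","lane_green","tray","rack"]:
        print(t,[(([round(float(v),3) for v in d["xyz"]]),round(float(d["p"]),2)) for d in ctrl.look_for(t,n)][:3])
E
```

```text
{'time_s': 0.0, 'joint_pos': array([ 1.20149365,  0.41795799, -0.01033411,  1.61417973,  0.00473472,
        1.11069186, -0.05299901]), 'qd': array([ 0.00105199,  0.00057354, -0.00176632,  0.00065337,  0.00026793,
        0.00212497, -0.00072299]), 'tau': array([-1.19800141e-03, -8.64444566e+01,  6.78320155e-01, -4.34902096e+01,
        1.90451246e-02,  7.25651960e-03, -7.17991725e-05]), 'position': array([ 0.20119887, -0.59158341,  0.40406765]), 'orientation': array([-0.57467686,  0.41206946, -0.41132956,  0.57511152]), 'force': array([-1.1791815 ,  0.35447918, -0.52090765]), 'ft_torque': array([ 0.01150879, -0.02563517, -0.01644498]), 'opening': 0.9999442513350998} 0.1734
scene {'fx': 397.8222978449196, 'fy': 397.8222978449196, 'cx': 253.7160030356789, 'cy': 192.00049645008158, 'k1': -0.009443864145028059, 'R': array([[ 0.88701155,  0.4611663 ,  0.02315482],
       [ 0.287413  , -0.51217526, -0.80936411],
       [-0.36139213,  0.72457031, -0.58685057]]), 't': array([-0.43493947, -0.10803277,  1.04018933])}
paddle_red [([0.318, 0.132, 0.066], 0.92), ([0.467, -0.036, 0.108], 0.6)]
pa
[... 695 characters left out ...]
465, -0.99923698,  0.0305737 ],
       [-0.99047363,  0.01992253, -0.13625376],
       [ 0.13554069, -0.03359404, -0.99020208]]), 't': array([-0.03660794,  0.49186569,  0.65789171])}
paddle_red [([0.455, -0.03, 0.125], 0.81), ([0.316, 0.132, 0.11], 0.64)]
paddle_yellow [([0.32, -0.104, 0.109], 0.86), ([0.458, -0.09, 0.13], 0.73), ([0.491, -0.194, 0.103], 0.65)]
paddle_blue [([0.457, 0.093, 0.128], 0.88)]
paddle_green [([0.455, 0.034, 0.126], 0.57)]
lane_red [([0.447, -0.025, 0.018], 0.82)]
lane_yellow [([0.445, -0.074, 0.019], 0.98), ([0.445, -0.026, 0.021], 0.2)]
lane_blue [([0.442, 0.088, 0.023], 0.59)]
lane_green []
tray [([0.451, 0.138, 0.004], 0.91)]
rack [([0.633, -0.021, 0.012], 0.8)]
```

```bash
python3 - <<'E'
import cv2
for n in("scene","top"):
    cv2.imwrite(f"pics/{n}0b.png",cv2.resize(cv2.imread(f"pics/{n}0.png"),(800,600),interpolation=cv2.INTER_CUBIC))
from scipy.spatial.transform import Rotation as R
print(R.from_quat([-0.57467686,  0.41206946, -0.41132956,  0.57511152]).as_matrix().round(3))
E
```

```text
[[ 0.322 -0.     0.947]
 [-0.947  0.001  0.322]
 [-0.001 -1.    -0.   ]]
```

View pics/scene0b.png

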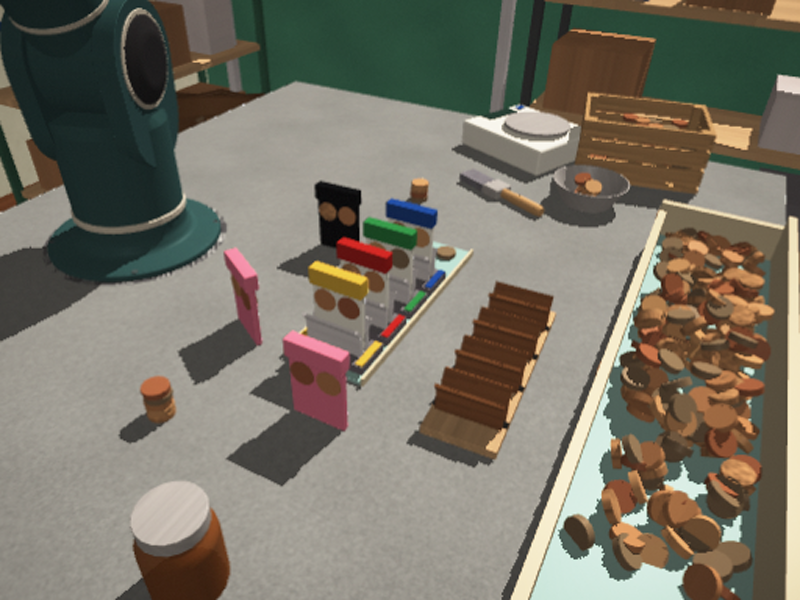

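View pics/top0b.png

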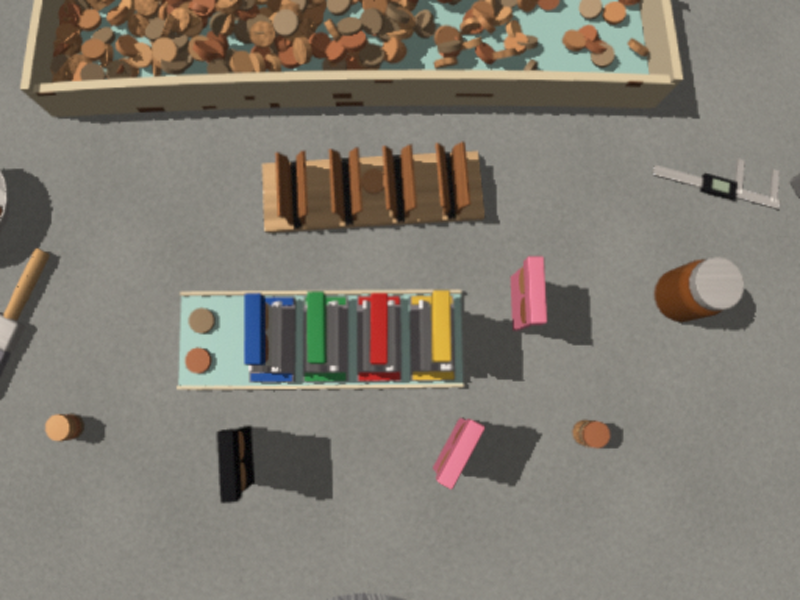

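```bash
cat > h.py <<'E'
from rig import ctrl
import cv2, numpy as np
from scipy.spatial.transform import Rotation as Rot
def proj(P,c):
    q=np.asarray(P)@c["R"].T+c["t"]; s=q[:,:2]/q[:,2:]
    s=s*(1+c["k1"]*(s**2).sum(1,keepdims=True))
    return s*[c["fx"],c["fy"]]+[c["cx"],c["cy"]]
def rz(a): return Rot.from_euler('z',a).as_matrix()
def world(L,x,y,a): return np.asarray(L)@rz(a).T+[x,y,0]
def box(cx,cy,lx,ly,z0,z1): return [(cx+i*lx/2,cy+j*ly/2,z) for i in(-1,1) for j in(-1,1) for z in(z0,z1)]
def hullmask(uv):
    m=np.zeros((384*4,512*4),np.uint8)
    cv2.fillConvexPoly(m,cv2.convexHull(np.round(uv*4+1.5).astype(np.int32)),1)
    return cv2.resize(m.astype(np.float32),(512,384),interpolation=cv2.INTER_AREA)
E
python3 - <<'E'
from h import *
from scipy.optimize import minimize
ys=dict(blue=.0975,green=.0325,red=-.0325,yellow=-.0975)
hue=dict(blue=(105,125),green=(50,75),red=(0,5),yellow=(20,32))
M={}
for n in("scene","top"):
    im=cv2.imread(f"pics/{n}0.png"); hsv=cv2.cvtColor(im,cv2.COLOR_BGR2HSV)
    c=ctrl.camera_params(n)
    for k,y in ys.items():
        m=((hsv[...,0]>=hue[k][0])&(hsv[...,0]<=hue[k][1])&(hsv[...,1]>130)&(hsv[...,2]>40)).astype(np.uint8)
        pr=hullmask(proj(world(box(0,y,.09,.04,.09,.14),.455,0,0),c))>0
        num,lab,st,_=cv2.connectedComponentsWithStats(m*pr.astype(np.uint8))
        i=1+np.argmax(st[1:,4]); M[n,k]=(lab==i).astype(np.float32); print(n,k,st[i])
def iou(k,n,v):
    # v: x,y,a of tray, y offset
    a=hullmask(proj(world(box(0,ys[k],.074,.018,.104,.128),*v),ctrl.camera_params(n))); b=M[n,k]
    return np.minimum(a,b).sum()/np.maximum(a,b).sum()
def fit(keys):
    f=lambda v:-np.mean([iou(k,n,(v[0],v[1],v[2]*10)) for n,k in keys])
    r=minimize(f,[.46,0,0],method="Nelder-Mead",options=dict(initial_simplex=[[.46,0,0],[.48,0,0],[.46,.02,0],[.46,0,.01]],xatol=2e-5,fatol=1e-5))
    return r.x*[1,1,10],-r.fun
A=list(M)
print("all",fit(A)); print("scene",fit(A[:4])); print("top",fit(A[4:]))
for k in ys:
    v,q=fit([("scene",k),("top",k)]); print(k,v,q)
# rack crop
im=cv2.imread("pics/top0.png")[85:155,155:325]; cv2.imwrite("pics/rack_t.png",cv2.resize(im,None,fx=4.7,fy=4.7,interpolation=cv2.INTER_CUBIC))
E
```

```text
scene blue [248 128  32  18 377]
scene green [233 140  34  19 404]
scene red [215 151  36  24 520]
scene yellow [197 167  39  25 572]
top blue [157 188  25  45 563]
top green [196 188  17  44 484]
top red [233 188  23  45 527]
top yellow [271 186  18  46 586]
all (array([ 0.45479895,  0.0061558 , -0.00727553]), np.float64(0.8431268930435181))
scene (array([ 0.45431447,  0.00701697, -0.01579749]), np.float64(0.8552454710006714))
top (array([ 0.45650049,  0.00578525, -0.01468057]), np.float64(0.8417247533798218))
blue [ 0.45365329  0.00595125 -0.02414645] 0.8074266910552979
green [0.45678138 0.00548681 0.02063398] 0.7939122915267944
red [ 0.45465664  0.00625783 -0.01820742] 0.8911660313606262
yellow [ 0.45729698  0.00599153 -0.0140899 ] 0.9070976376533508
```

View pics/rack_t.png

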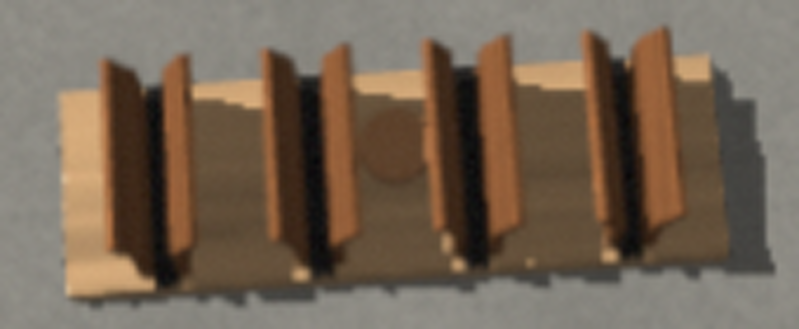

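```bash
cat >> h.py <<'E'
def back(uv,z,c):
    d=(np.asarray(uv,float)-[c["cx"],c["cy"]])/[c["fx"],c["fy"]]; s=d.copy()
    for _ in range(10): s=d/(1+c["k1"]*(s**2).sum(1,keepdims=True))
    r=np.c_[s,np.ones(len(s))]@c["R"]; C=-c["R"].T@c["t"]
    return C+r*((z-C[2])/r[:,2])[:,None]
E
python3 - <<'E'
from h import *
u=np.array([(103,60),(108,250),(188,55),(190,245),(264,50),(272,238),(349,43),(357,232),(425,40),(438,230),(509,35),(521,225),(584,32),(603,222),(668,27),(683,215)])/4.7+[155,85]-.4
W=back(u,.056,ctrl.camera_params("top")).reshape(4,4,3)
for s in W: print(s[:,:2].round(4).tolist(), s.mean(0).round(4), (s[0]-s[1]).round(3)[:2],(s[0]-s[2]).round(3)[:2])
m=W.mean(1); p=np.polyfit([.0975,.0325,-.0325,-.0975],m[:,:2],1); print(p, np.arctan2(-p[0,0],p[0,1]))
im=cv2.imread("pics/scene0.png")[175:300,262:362]; cv2.imwrite("pics/rack_s.png",cv2.resize(im,None,fx=4.8,fy=4.8,interpolation=cv2.INTER_CUBIC))
E
```

```text
[[0.6766, 0.093], [0.5972, 0.09], [0.6779, 0.0588], [0.5985, 0.0576]] [0.6375 0.0749 0.056 ] [0.079 0.003] [-0.001  0.034]
[[0.6794, 0.0282], [0.6007, 0.0254], [0.6818, -0.006], [0.6026, -0.0081]] [0.6411 0.0099 0.056 ] [0.079 0.003] [-0.002  0.034]
[[0.6827, -0.0366], [0.6029, -0.0401], [0.6845, -0.0706], [0.6044, -0.073]] [ 0.6436 -0.055   0.056 ] [0.08  0.004] [-0.002  0.034]
[[0.6855, -0.101], [0.6053, -0.1056], [0.6876, -0.1354], [0.6078, -0.1377]] [ 0.6465 -0.1199  0.056 ] [0.08  0.005] [-0.002  0.034]
[[-0.04546743  0.99878281]
 [ 0.64220244 -0.02255675]] 0.04549143214117099
```

View pics/rack_s.png

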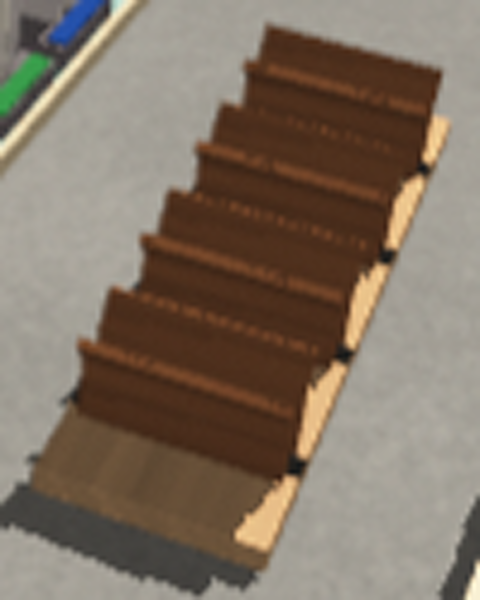

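```bash
cat >> h.py <<'E'
TRAY=(.4553,.006,-.0145); RACK=(.642,-.0226,.0455)
Y=dict(blue=.0975,green=.0325,red=-.0325,yellow=-.0975)
def lane(k): return world([(0,Y[k],0)],*TRAY)[0][:2]
def slot(k): return world([(0,-Y[k],0)],*RACK)[0][:2]
def plan(*wps):
    "wps: (xy, foot z, yaw) -> dp (mm), delta_rot in the present tool frame"
    s=ctrl.sense(); R0=Rot.from_quat(s["orientation"]); p=s["position"]
    print("t",round(s["time_s"],2),"p",p.round(4),"F",s["force"].round(1),"op",round(s["opening"],3))
    for xy,z,a in wps:
        T=Rot.from_matrix(np.c_[[np.sin(a),-np.cos(a),0],[0,0,-1],[np.cos(a),np.sin(a),0]])
        t=np.array([*xy,z+.098+.155])
        print("dp",(R0.inv().apply(t-p)*1e3).round(1).tolist(),"rot",(R0.inv()*T).as_rotvec().round(4).tolist(),"dist",round(1e3*np.linalg.norm(t-p)))
E
python3 - <<'E'
from h import *
c=ctrl.camera_params("scene")
u=np.array([(80,345),(300,412)])/4.8+[262,175]-.4
print(u,proj(world([(-.04,-.0975-.017,.056),(.04,-.0975-.017,.056)],*RACK),c), proj(world(box(0,0,.09,.28,0,.012),*RACK),c).round(0).tolist())
plan((lane("yellow"),.15,TRAY[2]),(lane("yellow"),.018,TRAY[2]))
print(lane("yellow"))
E
```

```text
[[278.26666667 246.475     ]
 [324.1        260.43333333]] [[277.43356095 245.39413411]
 [322.01209546 260.1886186 ]] [[268.0, 277.0], [268.0, 272.0], [316.0, 193.0], [316.0, 189.0], [316.0, 294.0], [317.0, 290.0], [355.0, 204.0], [356.0, 200.0]]
t 1.1 p [ 0.2012 -0.5917  0.4046] F [-0.5  0.3 -0.7] op 1.005
dp [-392.2, 1.7, 400.3] rot [0.0001, 0.3423, -0.0001] dist 560
dp [-392.2, 133.7, 400.3] rot [0.0001, 0.3423, -0.0001] dist 576
[ 0.4538863  -0.09148975]
```

Candidates for the yellow paddle in the 800 px top view are the yellow bar in the yellow lane (440,335), pink look-alikes at (530,290) and (460,452), and for red the black one at (235,465). I'm choosing the coloured bars standing in tagged lanes. From the left they are blue (255,330), green (316), red (379) and yellow (440). The rack with four slots is the farther row.

send_rows(motion=[{"dp":[-392,2,400],"delta_rot":[0,0.342,0]},{"dp":[-392,2,400],"delta_rot":[0,0.342,0]},{"dp":[-392,2,400],"delta_rot":[0,0.342,0]},{"dp":[-392,2,400],"delta_rot":[0,0.342,0]},{"dp":[-392,2,400],"delta_rot":[0,0.342,0]},{"dp":[-392,2,400],"delta_rot":[0,0.342,0]},{"dp":[-392,2,400],"delta_rot":[0,0.342,0]},{"dp":[-392,2,400],"delta_rot":[0,0.342,0]},{"dp":[-392,2,400],"delta_rot":[0,0.342,0]},{"dp":[-392,2,400],"delta_rot":[0,0.342,0]},{"dp":[-392,2,400],"delta_rot":[0,0.342,0]},{"dp":[-392,2,400],"delta_rot":[0,0.342,0]},{"dp":[-392,2,400],"delta_rot":[0,0.342,0]},{"dp":[-392,2,400],"delta_rot":[0,0.342,0]},{"dp":[-392,2,400],"delta_rot":[0,0.342,0]},{"dp":[-392,2,400],"delta_rot":[0,0.342,0]},{"dp":[-392,2,400],"delta_rot":[0,0.342,0]},{"dp":[-392,2,400],"delta_rot":[0,0.342,0]},{"dp":[-392,2,400],"delta_rot":[0,0.342,0]},{"dp":[-392,2,400],"delta_rot":[0,0.342,0]}], fingers=42, squeeze=50)

```text
time_s: 2.77
position: [0.4535, -0.0925, 0.4027]
orientation: [0.496, -0.504, 0.504, -0.496]
force: [0.2, 0.9, -1.2]
opening: 0.49
```

```bash
python3 - <<'E'
from h import *
plan((lane("yellow"),.15,TRAY[2]),(lane("yellow"),.018,TRAY[2]))
c=ctrl.camera_params("wrist"); im=cv2.cvtColor(ctrl.grab_frame("wrist"),cv2.COLOR_RGB2BGR)
for k in Y:
    for p in proj(world([(i*.037,Y[k]+j*.009,.128) for i in(-1,1) for j in(-1,1)],*TRAY),c): 
        if abs(p).max()<2000: cv2.circle(im,tuple(int(v) for v in p.round()),2,(255,0,255),-1)
cv2.imwrite("pics/w1.png",cv2.resize(im,(800,600)))
E
```

```text
t 2.77 p [ 0.4535 -0.0925  0.4027] F [ 0.2  0.9 -1.2] op 0.49
dp [-1.0, -0.3, 0.4] rot [0.0, -0.001, 0.0001] dist 1
dp [-1.0, 131.7, 0.4] rot [0.0, -0.001, 0.0001] dist 132
```

View pics/w1.png

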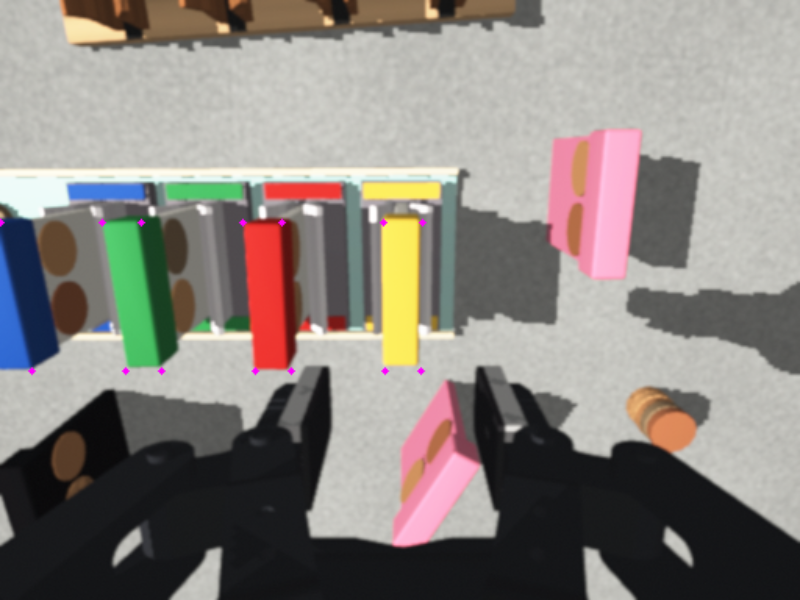

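The wrist view shows the predicted bar corners within about 3 mm of all four coloured bars, with yellow at (402,290). The real bars are about 2 mm farther in x. The fingers straddle yellow, so I'm descending.

```bash
sed -i 's/TRAY=(.4553/TRAY=(.457/' h.py
```

send_rows(motion=[{"dp":[-1,40,2],"delta_rot":[0,0,0]},{"dp":[-1,80,2],"delta_rot":[0,0,0]},{"dp":[-1,110,2],"delta_rot":[0,0,0]},{"dp":[-1,128,2],"delta_rot":[0,0,0]},{"dp":[-1,132,2],"delta_rot":[0,0,0]},{"dp":[-1,132,2],"delta_rot":[0,0,0]},{"dp":[-1,132,2],"delta_rot":[0,0,0]}])

```text
time_s: 3.4
position: [0.4561, -0.091, 0.2716]
orientation: [0.496, -0.503, 0.504, -0.497]
force: [0.4, -0.7, -0.5]
opening: 0.494
```

send_rows(motion=[{"dp":[0,0,0],"delta_rot":[0,0,0]},{"dp":[0,0,0],"delta_rot":[0,0,0]},{"dp":[0,0,0],"delta_rot":[0,0,0]},{"dp":[0,0,0],"delta_rot":[0,0,0]},{"dp":[0,0,0],"delta_rot":[0,0,0]},{"dp":[0,0,0],"delta_rot":[0,0,0]}], fingers=5)

```text
time_s: 3.9
position: [0.4562, -0.0911, 0.272]
orientation: [0.496, -0.503, 0.504, -0.497]
force: [-2.4, -1.5, 10.5]
opening: 0.209
```

```bash
python3 - <<'E'
from h import *
k="yellow";plan((lane(k),.15,TRAY[2]),(slot(k),.15,RACK[2]),(slot(k),.012,RACK[2]))
E
```

```text
t 3.9 p [ 0.4562 -0.0911  0.272 ] F [-2.4 -1.5 10.5] op 0.209
dp [0.5, -131.0, -0.3] rot [-0.0022, -0.0001, 0.0009] dist 131
dp [-168.4, -130.7, 179.2] rot [-0.0021, -0.0601, 0.0009] dist 279
dp [-168.5, 7.3, 178.9] rot [-0.0021, -0.0601, 0.0009] dist 246
```

send_rows(motion=[{"dp":[0,-30,0],"delta_rot":[0,0,0]},{"dp":[0,-65,0],"delta_rot":[0,0,0]},{"dp":[0,-100,0],"delta_rot":[0,0,0]},{"dp":[-5,-128,5],"delta_rot":[0,0,0]},{"dp":[-30,-130,30],"delta_rot":[0,-0.01,0]},{"dp":[-58,-130,60],"delta_rot":[0,-0.02,0]},{"dp":[-85,-130,90],"delta_rot":[0,-0.03,0]},{"dp":[-112,-130,120],"delta_rot":[0,-0.04,0]},{"dp":[-140,-130,150],"delta_rot":[0,-0.05,0]},{"dp":[-160,-130,170],"delta_rot":[0,-0.06,0]},{"dp":[-168,-130,179],"delta_rot":[0,-0.06,0]},{"dp":[-168,-130,179],"delta_rot":[0,-0.06,0]},{"dp":[-168,-130,179],"delta_rot":[0,-0.06,0]}])

```text
time_s: 4.98
position: [0.6371, 0.075, 0.4009]
orientation: [-0.511, 0.488, -0.488, 0.512]
force: [0.7, -0.1, -1.7]
opening: 0.198
```

```bash
python3 - <<'E'
from h import *
k="yellow";plan((slot(k),.15,RACK[2]),(slot(k),.012,RACK[2]))
c=ctrl.camera_params("wrist"); im=cv2.cvtColor(ctrl.grab_frame("wrist"),cv2.COLOR_RGB2BGR)
for y in Y.values():
    for p in proj(world([(i*.04,y+j*.017,.056) for i in(-1,1) for j in(-1,1)],*RACK),c): 
        if abs(p).max()<2000: cv2.circle(im,tuple(int(v) for v in p.round()),2,(255,0,255),-1)
cv2.imwrite("pics/w2.png",cv2.resize(im,(800,600)))
E
```

```text
t 4.98 p [0.6371 0.075  0.4009] F [ 0.7 -0.1 -1.7] op 0.198
dp [0.2, -2.1, 0.4] rot [-0.0, 0.0011, -0.0002] dist 2
dp [0.3, 135.9, 0.4] rot [-0.0, 0.0011, -0.0002] dist 136
```

View pics/w2.png

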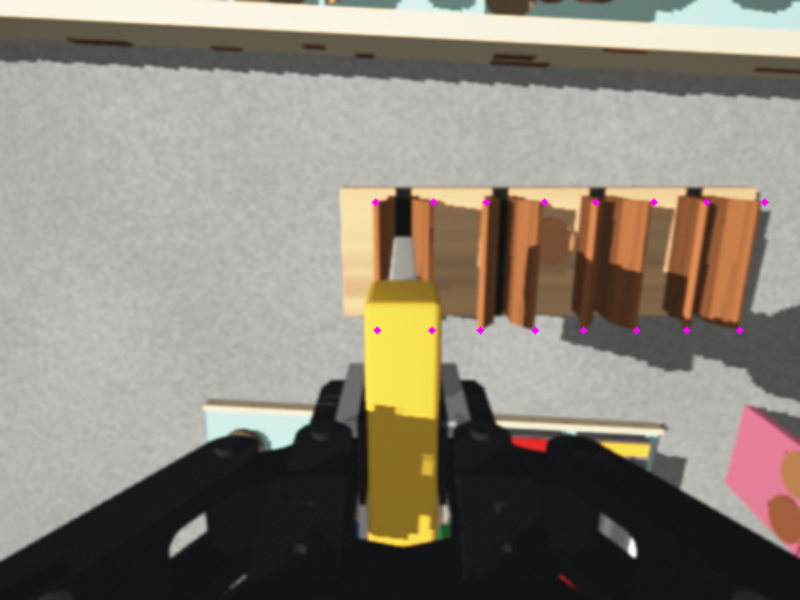

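The view shows the yellow bar at (402,350) with its plate foot lined up on the leftmost slot's dark line (403,205). The rack sits about 2 mm farther than modelled, so I'm lowering with a 2 mm x correction.

```bash
sed -i 's/RACK=(.642/RACK=(.644/' h.py
```

send_rows(motion=[{"dp":[0,30,2],"delta_rot":[0,0,0]},{"dp":[0,60,2],"delta_rot":[0,0,0]},{"dp":[0,80,2],"delta_rot":[0,0,0]},{"dp":[0,90,2],"delta_rot":[0,0,0]},{"dp":[0,100,2],"delta_rot":[0,0,0]},{"dp":[0,107,2],"delta_rot":[0,0,0]},{"dp":[0,114,2],"delta_rot":[0,0,0]},{"dp":[0,121,2],"delta_rot":[0,0,0]},{"dp":[0,127,2],"delta_rot":[0,0,0]},{"dp":[0,130,2],"delta_rot":[0,0,0]},{"dp":[0,130,2],"delta_rot":[0,0,0]}])

```text
time_s: 5.95
position: [0.639, 0.0747, 0.2701]
orientation: [0.512, -0.489, 0.488, -0.511]
force: [-0.2, -0.0, -0.6]
opening: 0.203
```

send_rows(motion=[{"dp":[0,2,0],"delta_rot":[0,0,0]},{"dp":[0,4,0],"delta_rot":[0,0,0]},{"dp":[0,5,0],"delta_rot":[0,0,0]},{"dp":[0,5,0],"delta_rot":[0,0,0]}])

```text
time_s: 6.28
position: [0.6393, 0.0748, 0.2661]
orientation: [-0.511, 0.488, -0.489, 0.511]
force: [-1.7, 0.0, 4.0]
opening: 0.203
```

send_rows(motion=[{"dp":[0,0,0],"delta_rot":[0,0,0]},{"dp":[0,0,0],"delta_rot":[0,0,0]},{"dp":[0,0,0],"delta_rot":[0,0,0]},{"dp":[0,0,0],"delta_rot":[0,0,0]},{"dp":[0,0,0],"delta_rot":[0,0,0]},{"dp":[0,-30,0],"delta_rot":[0,0,0]},{"dp":[0,-65,0],"delta_rot":[0,0,0]},{"dp":[0,-65,0],"delta_rot":[0,0,0]}], fingers=42)

```text
time_s: 6.95
position: [0.6404, 0.0753, 0.3368]
orientation: [-0.509, 0.487, -0.49, 0.513]
force: [0.7, -1.2, 0.3]
opening: 0.495
```

```bash
python3 - <<'E'
from h import *
k="red";plan((lane(k),.065,TRAY[2]),(lane(k),.018,TRAY[2]))
im=cv2.cvtColor(ctrl.grab_frame("scene"),cv2.COLOR_RGB2BGR)[110:310,170:370]
cv2.imwrite("pics/s3.png",cv2.resize(im,(600,600),interpolation=cv2.INTER_CUBIC))
E
```

```text
t 6.95 p [0.6404 0.0753 0.3368] F [ 0.7 -1.2  0.3] op 0.495
dp [93.3, 17.3, -188.4] rot [-0.0075, 0.0604, -0.001] dist 211
dp [93.3, 64.3, -188.8] rot [-0.0075, 0.0604, -0.001] dist 220
```

View pics/s3.png

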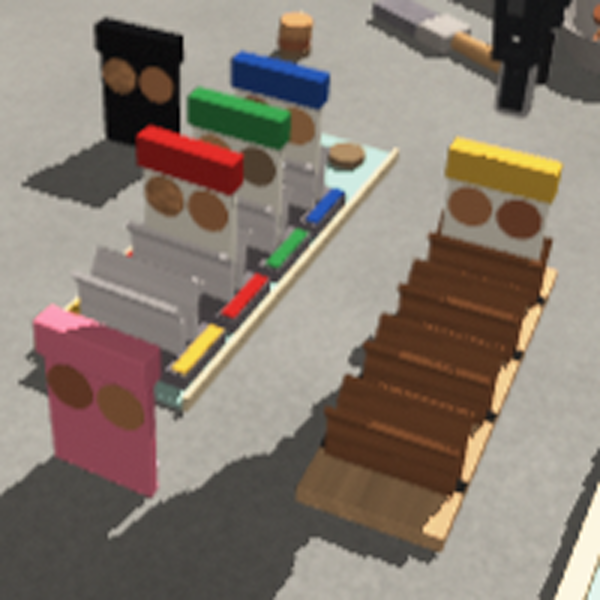

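The view shows the yellow paddle upright and seated in the leftmost slot at (500,195), centred along it. Red is next.

send_rows(motion=[{"dp":[20,0,-40],"delta_rot":[0,0.01,0]},{"dp":[38,0,-76],"delta_rot":[0,0.025,0]},{"dp":[56,0,-112],"delta_rot":[0,0.04,0]},{"dp":[74,0,-148],"delta_rot":[0,0.06,0]},{"dp":[88,0,-176],"delta_rot":[0,0.06,0]},{"dp":[93,0,-187],"delta_rot":[0,0.06,0]},{"dp":[93,0,-187],"delta_rot":[0,0.06,0]},{"dp":[93,0,-187],"delta_rot":[0,0.06,0]},{"dp":[93,0,-187],"delta_rot":[0,0.06,0]},{"dp":[93,0,-187],"delta_rot":[0,0.06,0]}])

```text
time_s: 7.83
position: [0.4573, -0.0262, 0.3306]
orientation: [-0.497, 0.503, -0.503, 0.497]
force: [-0.6, 0.3, -0.2]
opening: 0.49
```

```bash
python3 - <<'E'
from h import *
k="red";plan((lane(k),.018,TRAY[2]))
E
```

```text
t 7.83 p [ 0.4573 -0.0262  0.3306] F [-0.6  0.3 -0.2] op 0.49
dp [0.3, 59.6, -0.8] rot [-0.0001, 0.0012, -0.0005] dist 60
```

send_rows(motion=[{"dp":[0,30,0],"delta_rot":[0,0,0]},{"dp":[0,50,0],"delta_rot":[0,0,0]},{"dp":[0,60,0],"delta_rot":[0,0,0]},{"dp":[0,60,0],"delta_rot":[0,0,0]},{"dp":[0,60,0],"delta_rot":[0,0,0]}])

```text
time_s: 8.25
position: [0.457, -0.0264, 0.2708]
orientation: [-0.497, 0.504, -0.503, 0.497]
force: [-0.0, -0.3, 0.9]
opening: 0.489
```

send_rows(motion=[{"dp":[0,0,0],"delta_rot":[0,0,0]},{"dp":[0,0,0],"delta_rot":[0,0,0]},{"dp":[0,0,0],"delta_rot":[0,0,0]},{"dp":[0,0,0],"delta_rot":[0,0,0]},{"dp":[0,0,0],"delta_rot":[0,0,0]},{"dp":[0,0,0],"delta_rot":[0,0,0]}], fingers=5)

```text
time_s: 8.75
position: [0.457, -0.0267, 0.2718]
orientation: [0.496, -0.503, 0.504, -0.497]
force: [0.2, 0.4, 5.5]
opening: 0.202
```

```bash
python3 - <<'E'
from h import *
k="red";plan((slot(k),.148,RACK[2]))
E
```

```text
t 8.75 p [ 0.457  -0.0267  0.2718] F [0.2 0.4 5.5] op 0.202
dp [-39.2, -128.9, 185.3] rot [-0.0019, -0.0598, 0.0003] dist 229
```

send_rows(motion=[{"dp":[0,-30,0],"delta_rot":[0,0,0]},{"dp":[0,-65,0],"delta_rot":[0,0,0]},{"dp":[0,-100,0],"delta_rot":[0,0,0]},{"dp":[0,-130,3],"delta_rot":[0,0,0]},{"dp":[-7,-130,35],"delta_rot":[0,-0.01,0]},{"dp":[-15,-130,73],"delta_rot":[0,-0.025,0]},{"dp":[-23,-130,111],"delta_rot":[0,-0.04,0]},{"dp":[-31,-130,149],"delta_rot":[0,-0.05,0]},{"dp":[-37,-130,175],"delta_rot":[0,-0.06,0]},{"dp":[-39,-130,185],"delta_rot":[0,-0.06,0]},{"dp":[-39,-130,185],"delta_rot":[0,-0.06,0]},{"dp":[-39,-130,185],"delta_rot":[0,-0.06,0]},{"dp":[-39,-130,185],"delta_rot":[0,-0.06,0]}])

```text
time_s: 9.83
position: [0.6414, 0.0094, 0.4011]
orientation: [0.511, -0.488, 0.489, -0.511]
force: [-0.2, 0.6, -0.1]
opening: 0.204
```

```bash
python3 - <<'E'
from h import *
k="red";plan((slot(k),.012,RACK[2]))
im=cv2.cvtColor(ctrl.grab_frame("wrist"),cv2.COLOR_RGB2BGR)
cv2.imwrite("pics/w4.png",cv2.resize(im[80:280,120:512],(784,400)))
E
```

```text
t 9.83 p [0.6414 0.0094 0.4011] F [-0.2  0.6 -0.1] op 0.204
dp [-0.4, 136.1, 1.1] rot [-0.0, 0.0001, 0.0002] dist 136
```

View pics/w4.png

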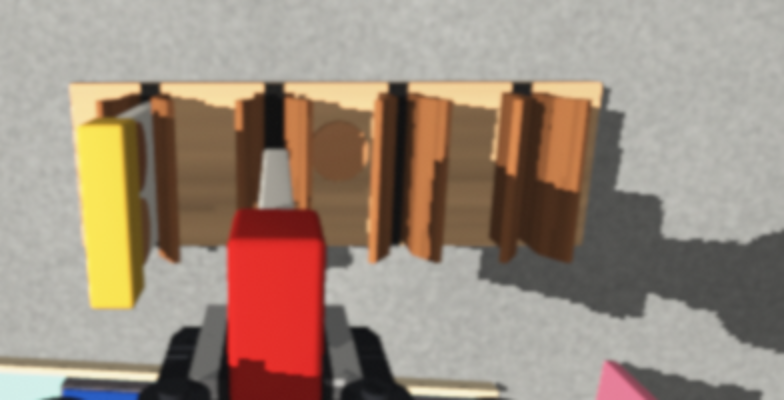

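The red plate's foot at (275,160) lines up with the second slot's dark line (274,90). Lowering.

send_rows(motion=[{"dp":[0,30,1],"delta_rot":[0,0,0]},{"dp":[0,60,1],"delta_rot":[0,0,0]},{"dp":[0,80,1],"delta_rot":[0,0,0]},{"dp":[0,90,1],"delta_rot":[0,0,0]},{"dp":[0,100,1],"delta_rot":[0,0,0]},{"dp":[0,107,1],"delta_rot":[0,0,0]},{"dp":[0,114,1],"delta_rot":[0,0,0]},{"dp":[0,121,1],"delta_rot":[0,0,0]},{"dp":[0,127,1],"delta_rot":[0,0,0]},{"dp":[0,131,1],"delta_rot":[0,0,0]},{"dp":[0,133,1],"delta_rot":[0,0,0]},{"dp":[0,135,1],"delta_rot":[0,0,0]},{"dp":[0,135,1],"delta_rot":[0,0,0]}])

```text
time_s: 10.97
position: [0.6433, 0.0098, 0.2661]
orientation: [-0.511, 0.488, -0.489, 0.512]
force: [0.4, 0.1, -0.6]
opening: 0.201
```

send_rows(motion=[{"dp":[0,1,0],"delta_rot":[0,0,0]},{"dp":[0,2,0],"delta_rot":[0,0,0]},{"dp":[0,2,0],"delta_rot":[0,0,0]}])

```text
time_s: 11.22
position: [0.6436, 0.0099, 0.2658]
orientation: [-0.511, 0.488, -0.489, 0.512]
force: [-7.9, -0.8, 24.6]
opening: 0.203
```

send_rows(motion=[{"dp":[0,0,0],"delta_rot":[0,0,0]},{"dp":[0,0,0],"delta_rot":[0,0,0]},{"dp":[0,0,0],"delta_rot":[0,0,0]},{"dp":[0,0,0],"delta_rot":[0,0,0]},{"dp":[0,0,0],"delta_rot":[0,0,0]},{"dp":[0,-30,0],"delta_rot":[0,0,0]},{"dp":[0,-65,0],"delta_rot":[0,0,0]},{"dp":[0,-65,0],"delta_rot":[0,0,0]},{"dp":[0,-65,0],"delta_rot":[0,0,0]},{"dp":[0,-65,0],"delta_rot":[0,0,0]}], fingers=42)

```text
time_s: 12.05
position: [0.643, 0.0096, 0.3284]
orientation: [0.511, -0.488, 0.488, -0.511]
force: [0.5, -0.5, -0.0]
opening: 0.496
```

```bash
python3 - <<'E'
from h import *
k="green";plan((lane(k),.077,TRAY[2]))
E
```

```text
t 12.05 p [0.643  0.0096 0.3284] F [ 0.5 -0.5 -0. ] op 0.496
dp [-37.4, -1.5, -184.0] rot [0.0001, 0.0602, 0.0001] dist 188
```

send_rows(motion=[{"dp":[-8,-1,-38],"delta_rot":[0,0.01,0]},{"dp":[-16,-1,-76],"delta_rot":[0,0.025,0]},{"dp":[-24,-1,-114],"delta_rot":[0,0.04,0]},{"dp":[-32,-1,-152],"delta_rot":[0,0.06,0]},{"dp":[-36,-1,-176],"delta_rot":[0,0.06,0]},{"dp":[-37,-1,-184],"delta_rot":[0,0.06,0]},{"dp":[-37,-1,-184],"delta_rot":[0,0.06,0]},{"dp":[-37,-1,-184],"delta_rot":[0,0.06,0]},{"dp":[-37,-1,-184],"delta_rot":[0,0.06,0]}])

```text
time_s: 12.8
position: [0.4585, 0.038, 0.3294]
orientation: [-0.496, 0.504, -0.504, 0.496]
force: [-0.4, 0.1, -0.4]
opening: 0.488
```

```bash
python3 - <<'E'
from h import *
k="green";plan((lane(k),.018,TRAY[2]))
E
```

```text
t 12.8 p [0.4585 0.038  0.3294] F [-0.4  0.1 -0.4] op 0.488
dp [-0.5, 58.4, -1.1] rot [0.0001, -0.0001, -0.0004] dist 58
```

send_rows(motion=[{"dp":[0,30,-1],"delta_rot":[0,0,0]},{"dp":[0,50,-1],"delta_rot":[0,0,0]},{"dp":[0,58,-1],"delta_rot":[0,0,0]},{"dp":[0,58,-1],"delta_rot":[0,0,0]},{"dp":[0,58,-1],"delta_rot":[0,0,0]}])

```text
time_s: 13.22
position: [0.4572, 0.0383, 0.2718]
orientation: [-0.497, 0.504, -0.503, 0.496]
force: [0.7, 0.1, 0.2]
opening: 0.494
```

send_rows(motion=[{"dp":[0,0,0],"delta_rot":[0,0,0]},{"dp":[0,0,0],"delta_rot":[0,0,0]},{"dp":[0,0,0],"delta_rot":[0,0,0]},{"dp":[0,0,0],"delta_rot":[0,0,0]},{"dp":[0,0,0],"delta_rot":[0,0,0]},{"dp":[0,0,0],"delta_rot":[0,0,0]}], fingers=5)

```text
time_s: 13.72
position: [0.457, 0.0383, 0.2728]
orientation: [0.496, -0.503, 0.504, -0.497]
force: [-0.6, -0.1, 4.9]
opening: 0.198
```

```bash
python3 - <<'E'
from h import *
k="green";plan((slot(k),.148,RACK[2]))
E
```

```text
t 13.72 p [0.457  0.0383 0.2728] F [-0.6 -0.1  4.9] op 0.198
dp [90.6, -127.9, 190.0] rot [-0.0019, -0.0598, 0.0001] dist 246
```

send_rows(motion=[{"dp":[0,-30,0],"delta_rot":[0,0,0]},{"dp":[0,-65,0],"delta_rot":[0,0,0]},{"dp":[0,-100,0],"delta_rot":[0,0,0]},{"dp":[0,-128,3],"delta_rot":[0,0,0]},{"dp":[16,-130,33],"delta_rot":[0,-0.01,0]},{"dp":[33,-130,68],"delta_rot":[0,-0.025,0]},{"dp":[50,-130,103],"delta_rot":[0,-0.04,0]},{"dp":[67,-130,138],"delta_rot":[0,-0.05,0]},{"dp":[82,-130,172],"delta_rot":[0,-0.06,0]},{"dp":[90,-130,190],"delta_rot":[0,-0.06,0]},{"dp":[90,-130,190],"delta_rot":[0,-0.06,0]},{"dp":[90,-130,190],"delta_rot":[0,-0.06,0]},{"dp":[90,-130,190],"delta_rot":[0,-0.06,0]}])

```text
time_s: 14.8
position: [0.6448, -0.054, 0.402]
orientation: [-0.511, 0.488, -0.488, 0.511]
force: [0.3, 0.5, -0.6]
opening: 0.2
```

```bash
python3 - <<'E'
from h import *
k="green";plan((slot(k),.012,RACK[2]))
im=cv2.cvtColor(ctrl.grab_frame("wrist"),cv2.COLOR_RGB2BGR)
cv2.imwrite("pics/w5.png",cv2.resize(im[80:280,120:512],(784,400)))
E
```

```text
t 14.8 p [ 0.6448 -0.054   0.402 ] F [ 0.3  0.5 -0.6] op 0.2
dp [1.1, 137.0, 0.6] rot [0.0, 0.0008, -0.0003] dist 137
```

View pics/w5.png

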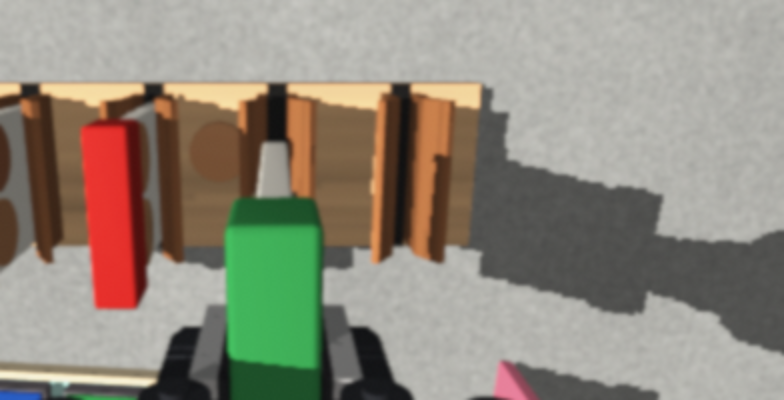

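The green foot (274,150) is about 1 mm left of the third slot's line (277,90), which matches the computed 1 mm. Green's far edge also shows a bit farther than red's did, so I'm keeping x.

send_rows(motion=[{"dp":[1,30,0],"delta_rot":[0,0,0]},{"dp":[1,60,0],"delta_rot":[0,0,0]},{"dp":[1,80,0],"delta_rot":[0,0,0]},{"dp":[1,90,0],"delta_rot":[0,0,0]},{"dp":[1,100,0],"delta_rot":[0,0,0]},{"dp":[1,107,0],"delta_rot":[0,0,0]},{"dp":[1,114,0],"delta_rot":[0,0,0]},{"dp":[1,121,0],"delta_rot":[0,0,0]},{"dp":[1,127,0],"delta_rot":[0,0,0]},{"dp":[1,131,0],"delta_rot":[0,0,0]},{"dp":[1,133,0],"delta_rot":[0,0,0]},{"dp":[1,135,0],"delta_rot":[0,0,0]},{"dp":[1,136,0],"delta_rot":[0,0,0]},{"dp":[1,136,0],"delta_rot":[0,0,0]}])

```text
time_s: 16.02
position: [0.6456, -0.0554, 0.2669]
orientation: [-0.511, 0.488, -0.489, 0.511]
force: [-5.5, -0.8, 12.5]
opening: 0.202
```

Contact at floor height (12 N, z 0.267), so I'm releasing green.

send_rows(motion=[{"dp":[0,0,0],"delta_rot":[0,0,0]},{"dp":[0,0,0],"delta_rot":[0,0,0]},{"dp":[0,0,0],"delta_rot":[0,0,0]},{"dp":[0,0,0],"delta_rot":[0,0,0]},{"dp":[0,0,0],"delta_rot":[0,0,0]},{"dp":[0,-30,0],"delta_rot":[0,0,0]},{"dp":[0,-65,0],"delta_rot":[0,0,0]},{"dp":[0,-65,0],"delta_rot":[0,0,0]},{"dp":[0,-65,0],"delta_rot":[0,0,0]},{"dp":[0,-65,0],"delta_rot":[0,0,0]}], fingers=42)

```text
time_s: 16.85
position: [0.6452, -0.0555, 0.3305]
orientation: [0.511, -0.488, 0.488, -0.511]
force: [-0.2, -1.3, -0.2]
opening: 0.491
```

```bash
python3 - <<'E'
from h import *
k="blue";plan((lane(k),.077,TRAY[2]))
E
```

```text
t 16.85 p [ 0.6452 -0.0555  0.3305] F [-0.2 -1.3 -0.2] op 0.491
dp [-167.4, 0.5, -179.3] rot [0.0001, 0.0603, 0.0001] dist 245
```

send_rows(motion=[{"dp":[-25,0,-27],"delta_rot":[0,0.01,0]},{"dp":[-52,0,-55],"delta_rot":[0,0.02,0]},{"dp":[-79,0,-84],"delta_rot":[0,0.03,0]},{"dp":[-106,0,-113],"delta_rot":[0,0.04,0]},{"dp":[-133,0,-142],"delta_rot":[0,0.05,0]},{"dp":[-155,0,-167],"delta_rot":[0,0.06,0]},{"dp":[-167,0,-179],"delta_rot":[0,0.06,0]},{"dp":[-167,0,-179],"delta_rot":[0,0.06,0]},{"dp":[-167,0,-179],"delta_rot":[0,0.06,0]},{"dp":[-167,0,-179],"delta_rot":[0,0.06,0]}])

```text
time_s: 17.68
position: [0.4592, 0.1026, 0.3303]
orientation: [-0.496, 0.504, -0.504, 0.496]
force: [0.8, -0.1, 0.2]
opening: 0.493
```

```bash
python3 - <<'E'
from h import *
k="blue";plan((lane(k),.018,TRAY[2]))
E
```

```text
t 17.68 p [0.4592 0.1026 0.3303] F [ 0.8 -0.1  0.2] op 0.493
dp [-0.9, 59.3, -0.8] rot [0.0006, -0.0002, 0.0001] dist 59
```

send_rows(motion=[{"dp":[-1,30,-1],"delta_rot":[0,0,0]},{"dp":[-1,50,-1],"delta_rot":[0,0,0]},{"dp":[-1,59,-1],"delta_rot":[0,0,0]},{"dp":[-1,59,-1],"delta_rot":[0,0,0]},{"dp":[-1,59,-1],"delta_rot":[0,0,0]}])

```text
time_s: 18.1
position: [0.4583, 0.1039, 0.2717]
orientation: [-0.496, 0.504, -0.503, 0.496]
force: [0.4, 0.2, -0.5]
opening: 0.494
```

send_rows(motion=[{"dp":[0,0,0],"delta_rot":[0,0,0]},{"dp":[0,0,0],"delta_rot":[0,0,0]},{"dp":[0,0,0],"delta_rot":[0,0,0]},{"dp":[0,0,0],"delta_rot":[0,0,0]},{"dp":[0,0,0],"delta_rot":[0,0,0]},{"dp":[0,0,0],"delta_rot":[0,0,0]}], fingers=5)

```text
time_s: 18.6
position: [0.4583, 0.1041, 0.2728]
orientation: [0.496, -0.503, 0.504, -0.497]
force: [-0.2, -0.5, 5.1]
opening: 0.2
```

```bash
python3 - <<'E'
from h import *
k="blue";plan((slot(k),.15,RACK[2]))
E
```

```text
t 18.6 p [0.4583 0.1041 0.2728] F [-0.2 -0.5  5.1] op 0.2
dp [221.3, -129.9, 193.6] rot [-0.0018, -0.0599, 0.0] dist 321
```

send_rows(motion=[{"dp":[0,-30,0],"delta_rot":[0,0,0]},{"dp":[0,-65,0],"delta_rot":[0,0,0]},{"dp":[0,-100,0],"delta_rot":[0,0,0]},{"dp":[3,-130,3],"delta_rot":[0,0,0]},{"dp":[30,-132,27],"delta_rot":[0,-0.01,0]},{"dp":[58,-132,51],"delta_rot":[0,-0.02,0]},{"dp":[86,-132,75],"delta_rot":[0,-0.03,0]},{"dp":[114,-132,100],"delta_rot":[0,-0.04,0]},{"dp":[142,-132,125],"delta_rot":[0,-0.05,0]},{"dp":[170,-132,150],"delta_rot":[0,-0.06,0]},{"dp":[198,-132,174],"delta_rot":[0,-0.06,0]},{"dp":[216,-132,190],"delta_rot":[0,-0.06,0]},{"dp":[221,-132,194],"delta_rot":[0,-0.06,0]},{"dp":[221,-132,194],"delta_rot":[0,-0.06,0]},{"dp":[221,-132,194],"delta_rot":[0,-0.06,0]},{"dp":[221,-132,194],"delta_rot":[0,-0.06,0]}])

```text
time_s: 19.93
position: [0.6483, -0.1183, 0.4042]
orientation: [-0.511, 0.488, -0.488, 0.512]
force: [-0.5, 0.4, -0.1]
opening: 0.204
```

```bash
python3 - <<'E'
from h import *
k="blue";plan((slot(k),.012,RACK[2]))
im=cv2.cvtColor(ctrl.grab_frame("wrist"),cv2.COLOR_RGB2BGR)
cv2.imwrite("pics/w6.png",cv2.resize(im[80:280,0:392],(784,400)))
E
```

```text
t 19.93 p [ 0.6483 -0.1183  0.4042] F [-0.5  0.4 -0.1] op 0.204
dp [1.8, 139.2, 0.1] rot [-0.0002, 0.0017, -0.0004] dist 139
```

View pics/w6.png

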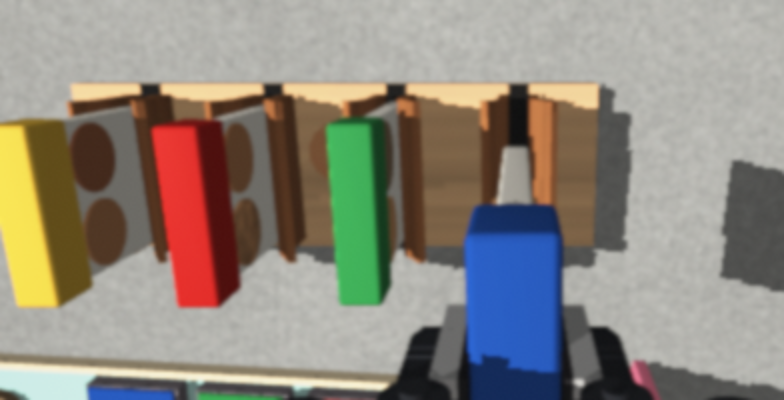

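The blue foot (515,155) is about 1 mm left of the rightmost slot's line (518,90). Yellow, red and green all stand seated. Lowering with +1.5 mm in tool x.

send_rows(motion=[{"dp":[1.5,30,0],"delta_rot":[0,0,0]},{"dp":[1.5,60,0],"delta_rot":[0,0,0]},{"dp":[1.5,80,0],"delta_rot":[0,0,0]},{"dp":[1.5,92,0],"delta_rot":[0,0,0]},{"dp":[1.5,102,0],"delta_rot":[0,0,0]},{"dp":[1.5,109,0],"delta_rot":[0,0,0]},{"dp":[1.5,116,0],"delta_rot":[0,0,0]},{"dp":[1.5,123,0],"delta_rot":[0,0,0]},{"dp":[1.5,129,0],"delta_rot":[0,0,0]},{"dp":[1.5,133,0],"delta_rot":[0,0,0]},{"dp":[1.5,135,0],"delta_rot":[0,0,0]},{"dp":[1.5,137,0],"delta_rot":[0,0,0]},{"dp":[1.5,138,0],"delta_rot":[0,0,0]},{"dp":[1.5,138,0],"delta_rot":[0,0,0]}])

```text
time_s: 21.15
position: [0.649, -0.1209, 0.2669]
orientation: [-0.511, 0.488, -0.489, 0.511]
force: [-4.6, 1.6, 11.5]
opening: 0.2
```

send_rows(motion=[{"dp":[0,0,0],"delta_rot":[0,0,0]},{"dp":[0,0,0],"delta_rot":[0,0,0]},{"dp":[0,0,0],"delta_rot":[0,0,0]},{"dp":[0,0,0],"delta_rot":[0,0,0]},{"dp":[0,0,0],"delta_rot":[0,0,0]},{"dp":[0,-30,0],"delta_rot":[0,0,0]},{"dp":[0,-65,0],"delta_rot":[0,0,0]},{"dp":[0,-100,0],"delta_rot":[0,0,0]},{"dp":[0,-130,0],"delta_rot":[0,0,0]},{"dp":[30,-130,-30],"delta_rot":[0,0,0]},{"dp":[60,-130,-60],"delta_rot":[0,0,0]},{"dp":[90,-130,-90],"delta_rot":[0,0,0]},{"dp":[120,-130,-120],"delta_rot":[0,0,0]},{"dp":[150,-130,-150],"delta_rot":[0,0,0]},{"dp":[180,-130,-180],"delta_rot":[0,0,0]},{"dp":[200,-130,-200],"delta_rot":[0,0,0]},{"dp":[200,-130,-200],"delta_rot":[0,0,0]},{"dp":[200,-130,-200],"delta_rot":[0,0,0]}], fingers=42)

```text
time_s: 22.65
position: [0.4568, -0.3316, 0.3958]
orientation: [0.511, -0.489, 0.489, -0.51]
force: [0.0, 0.5, 0.6]
opening: 0.497
```

```bash
python3 - <<'E'
from h import *
ims=[]
for n,(r,c) in dict(top=((60,200),(130,330)),scene=((130,300),(240,390))).items():
    im=cv2.cvtColor(ctrl.grab_frame(n),cv2.COLOR_RGB2BGR); C=ctrl.camera_params(n)
    for y in Y.values():
        for p in proj(world([(i*.037,y+j*.009,.122) for i in(-1,1) for j in(-1,1)],*RACK),C): im[int(round(p[1])),int(round(p[0]))]=(255,0,255)
    ims.append(cv2.resize(im[r[0]:r[1],c[0]:c[1]],(int(400*(c[1]-c[0])/(r[1]-r[0])) if n!="top" else 430,400 if n!="top" else 301),interpolation=cv2.INTER_NEAREST))
W=np.zeros((400,ims[0].shape[1]+ims[1].shape[1],3),np.uint8); W[:301,:430]=ims[0]; W[:,430:]=ims[1]
cv2.imwrite("pics/fin.png",W); print(W.shape,ctrl.sense()["position"])
E
```

```text
(400, 782, 3) [ 0.45861371 -0.32949256  0.39574058]
```

View pics/fin.png

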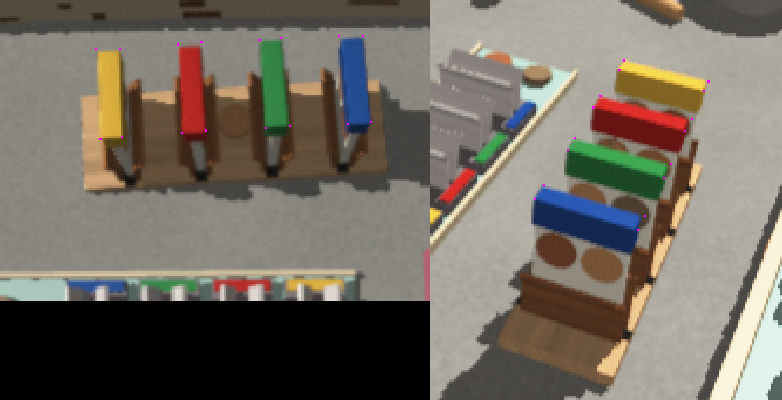

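The final views show all four paddles upright in the rack. In the left panel yellow is at (110,95), red (193,90), green (274,85) and blue (354,85). Each bar is on its predicted marks within about 3 mm, and the gripper is clear.

```bash
python3 -c "
from rig import ctrl
ctrl.job_done(); print(ctrl.sense()['time_s'])"
```

```text
the job is handed in; nothing more can be done
the job is handed in; nothing more can be done
```

All four paddles are in the rack in reverse order and released, and the job is handed in. The starting row was blue, green, red, yellow from the left. The rack now holds yellow, red, green, blue from the left.

- **Seating:** each paddle touched the slot floor with 4 to 25 N at about the expected height.
- **Final check:** the top and scene pictures show all four upright and within about 3 mm of the modelled slot positions. The gripper was well clear at about 23 s of the 106 s allowed.
- **Disagreements:** the wrist camera put the tray and rack about 2–3 mm farther out in x than the fixed cameras, so I corrected both by about 2 mm. In the first wrist view of the rack, the rightmost slot showed up to about 4 mm off its predicted place. Later close views had every plate within about 1–2 mm of its slot. No check failed.

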